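Uncover the brass-covered dust port on the lamp workshop bench

ROBOT

A 6-joint arm with a two-finger parallel gripper is mounted at the origin on the work surface. World frame = base frame: x ahead of the robot, y to its left, z up, the work surface at z = 0. Lengths are in mm, angles in degrees, forces in N, time in s.
With the tool pointing down it reaches from about 300 to 850 mm from the base axis. Payload 4.2 kg.
Tool frame: the origin (TCP) lies on the centre line of the jaws, within the pads' length; the fingertips stand 11 mm ahead of it and the grasp point (between the pads) lies 8 mm behind it; z points along the fingers, y is the line along which they close (so a half turn about z gives the same grasp; the last joint's range is limited). The gripper opens to 91 mm and grips with 3 to 60 N. Pads are 32 mm wide; open, the fingers measure 118 mm over their backs; the gripper's body (76 mm by 178 mm) begins 60 mm behind the grasp point.
Start: joints at [69.099, 18.312, 89.639, -0, 72.044, -1.146], TCP at [194.357, 541.172, 224.976] pointing down, gripper open.
Joint ranges: [-177.97, 177.97], [-48.28, 115.42], [12.27, 149.76], [-77.06, 257.06], [2.81, 150.46], [-146.56, 146.56]. Speed limits (degrees/s): [147.25, 147.25, 180, 180, 180, 180].

INTERFACE

Orientations are given as [roll, pitch, yaw] about the fixed x, y, z axes, in that order (R = Rz(yaw) Ry(pitch) Rx(roll)).
In Python, from workcell import env, grab_frame, camera_model, models gives the robot as it stands.
- The arm moves only by the shell command python3 -m crank 'ROWS' [FORCE]. ROWS is text: rows parted by semicolons, each of 7 numbers parted by spaces: the closure, from -1 (fully open) to 1 (shut), so that 0 is half open, then the shift along the tool's x, y, z in mm, then the turn, a rotation vector about the tool's x, y, z in degrees. A call has 1 to 10 rows; each row shifts and turns the commanded pose from where the row before left it, along the tool's axes as they then stand; what a row does not reach is not made up. A row lasts 1/8 s, in which the tool goes at most 62.5 mm and 10.7 degrees, less where a joint would pass 70% of its speed; a pose out of reach is approached as far as the arm can. A call is refused whole if a number of a shift passes 62.5 or a number of a turn 10.7, either way. A call with a gripper value outside its range is refused whole. The fingers move at their own pace and stop on an object; FORCE is the grip in N (left out, the last holds). Time passes only in rows, so rows that do not move let the fingers close. It gives the time, the measured TCP pose, the force, the opening and the grip force at its end, in the units of the state.
- env.state(): the state, without advancing time (a new reading comes with each control period).
- grab_frame(name): name is "scene" or "top" or "wrist"; returns the picture (480x640x3 uint8, blue, green, red); there is no depth.
- camera_model(name): a dict with "K" (3x3 intrinsics, pixels), "R" (3x3) and "t" (3): a world point X has camera coordinates R X + t; the wrist camera has in their place "mount" (4x4, takes a point from camera to tool coordinates, whose origin is the TCP and whose axes are the flange's). Camera axes: x right, y down, z forward; pixel columns grow to the right and rows downward; lengths in mm; the calibration is good to about 2 mm. A picture is of the moment at which its call begins: read the wrist's pose just before it. camera_model takes no time and is no camera call.
- env.job_done(): hands the job in; it is judged then, once.
Trained networks look in the newest picture that a camera, given by its name, has taken for a name from the list of things; names that differ only in an ending like _2 or _b are one class to them, and where a whole thing is asked for, a point or a joint stands for the part that bears it (a point fixed in the world has none). Each returns a list of dicts, best first, with "p" (0 to 1); they miss things now and then, are a little off and sometimes report something else, mostly with a low value. They report only what shows in the picture. A call takes as long as a camera call. They do not tell look-alikes from the thing itself.
- models.search_frame(name, camera): "point" ([x, y, z] in mm, in world coordinates, good to about 4 mm: the middle of the surface that is visible of it).
The state is a dict: "time_s": time; "qpos": joint angles; "qvel": joint speeds; "effort": joint torques, N m; "ee_pos": TCP position; "ee_rot": TCP orientation; "force": force on the tool from outside, world axes, zero at the start; "torque": the same for the moment, N m; "gripper_width": finger opening in mm; "gripper_force": force on a finger pad.
Only numpy, scipy, OpenCV 4.12 (cv2) and the standard library are available. Lean on these libraries where they do the work, as an engineer would, in place of code of your own. Each camera call takes 0.05 s, during which the arm holds its last target. There are 200 camera calls.

TASK

The suction hose is about to be plugged into the bench extraction box with the brass dust cover. Swing that brass cover aside on its pin, counterclockwise seen from above, by about a quarter turn, so that its port lies fully open, and leave it there. Do not shift the black cover on the other box.

Things in the scene. Friction and masses are not known exactly. Their poses are not given: they have to be found in the camera images.
- brass_cover (a joint): Turn of the brass dust cover about its upright pin, rad: 0 = shut over the 40 mm port, growing counterclockwise seen from above to a stop at 1.75; starts at 0 to 0.25; port clear from about 0.9. Cover: a 64 mm disc, 6 mm thick, centred 60 mm from the pin on a 26 mm wide arm, its upper face 68 mm above the table. No spring or latch: friction (about 1.5 N at the knob) holds it where left.
- brass_knob (a point): Centre of the top of the brass cover's knob: an upright round brass post, 16 mm diameter, 40 mm tall (68 to 108 mm above the table), standing on the cover 75 mm from the pin axis, on the line from the pin through the disc's centre. It moves with the cover. Its x axis points level from the knob towards the pin, z up.
- brass_pin (a point): Head of the steel pin (18 mm wide, top 74 mm above the table), the cover's turning axis. It stands on a plain aluminium box 170 x 120 x 60 mm, fixed to the bench, on its long middle line, 30 mm from the end with a short pipe stub. Frame fixed to the box: x along it to the stub, z up; the port's centre is 60 mm from the pin along -x. The open cover sticks out about 32 mm over the box's -y side.
- black_knob (a point): Centre of the top of the same knob on a second box, alike in every size, whose cover and knob are black plastic: a bystander, to be left as it is. Either box may stand on the left or on the right.
Not all that is in view belongs to the job. Leave any pink or purple look-alike of the part that bears brass_cover alone.

How it is judged:
By the outcome, as a careful person would: the job done as asked, in the order asked, and still so for the second after the job is handed in, with the robot touching nothing.
It also fails if it takes over 32 s, if anything falls off the work surface, if the arm or the gripper's body presses on something with over 40 N, if the wrist force passes 120 N, or if a joint passes its speed limit or range.

## Working session

There is one attempt and no reset: what is moved stays moved. The work goes in short steps, Python scripts to look and compute and a shell command to move; the robot and the scene stay as the last step left them, time stands still between calls to the robot, and variables do not carry over. Pictures are saved under pics/ and viewed, at most 10 in all, crops included, and the job is handed in when it is done.

```bash
mkdir -p pics; ls
python3 - <<'E'
from workcell import env, grab_frame, camera_model, models
import cv2
for c in ("scene","top"):
    im=grab_frame(c); cv2.imwrite(f"pics/{c}0.png",im)
    m=camera_model(c);import numpy as np
    K,R,t=[np.array(m[k]) for k in("K","R","t")]
    for n in("brass_cover","brass_knob","brass_pin","black_knob"):
        for d in models.search_frame(n,c)[:3]:
            X=np.array(d["point"]);u=K@(R@X+t);print(c,n,round(d["p"],2),X.round(0),(u[:2]/u[2]).round(0))
s=env.state();print(s["time_s"],s["ee_pos"],s["ee_rot"],s["gripper_width"])
E
```

```text
pics
scene brass_cover 0.95 [ 235. -334.   70.] [322. 157.]
scene brass_cover 0.93 [264. 235.  71.] [469. 310.]
scene brass_cover 0.84 [ 493. -185.   69.] [258. 227.]
scene brass_knob 0.79 [258. 234.  69.] [470. 308.]
scene brass_knob 0.62 [ 492. -186.   66.] [258. 228.]
scene brass_knob 0.55 [ 226. -336.   68.] [324. 156.]
scene brass_pin 0.9 [ 506. -144.   62.] [262. 243.]
scene brass_pin 0.84 [288. 248.  61.] [463. 322.]
scene brass_pin 0.59 [ 255. -310.   62.] [320. 167.]
scene black_knob 0.79 [537. 143.  67.] [321. 339.]
top brass_cover 0.89 [ 493. -183.   69.] [396. 191.]
top brass_cover 0.82 [268. 234.  66.] [160. 311.]
top brass_cover 0.6 [ 237. -338.   69.] [483. 336.]
top brass_knob 0.75 [267. 229.  63.] [163. 311.]
top brass_knob 0.72 [ 238. -338.   69.] [483. 335.]
top brass_knob 0.6 [ 498. -187.   65.] [398. 189.]
top brass_pin 0.89 [266. 224.  59.] [167. 312.]
top brass_pin 0.79 [ 237. -327.   60.] [475. 335.]
top brass_pin 0.71 [ 494. -171.   59.] [389. 192.]
top black_knob 0.86 [540. 140.  65.] [220. 163.]
top black_knob 0.33 [ 495. -187.   67.] [398. 190.]
0.5 [194.36232859 541.15747087 224.95049384] [1.79998093e+02 7.49350769e-04 1.60245952e+02] 90.86418867591448
```

View pics/top0.png

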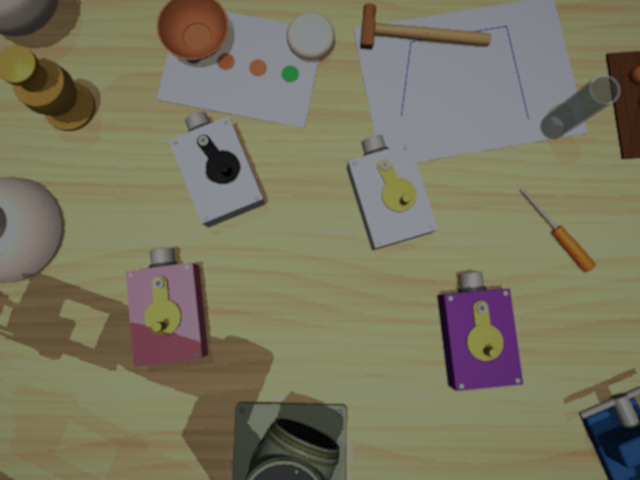

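View pics/scene0.png

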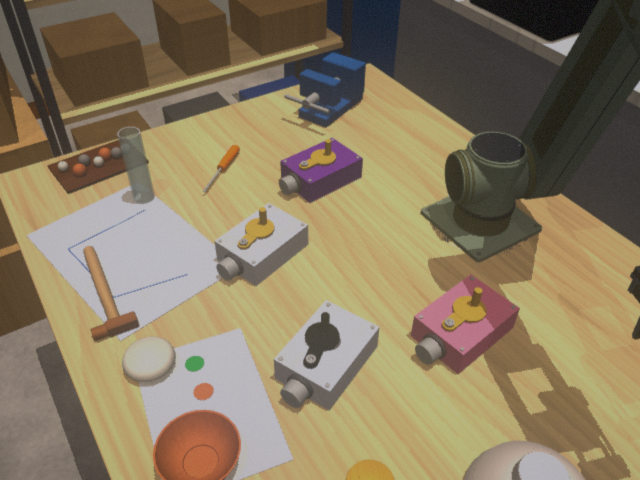

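Candidates for the brass cover in the top view:
- Pink box at (160,315): a look-alike, not to be touched.
- Purple box at (485,340): a look-alike, not to be touched.
- Black cover at (220,165): the bystander.
- Plain aluminium box with brass cover at (398,190): my choice.

In the scene view its knob stands at (263,215). I'll check it in a close crop.

Run:
```python
import cv2,numpy as np
a=cv2.imread("pics/top0.png")[125:255,340:445]; b=cv2.imread("pics/scene0.png")[195:285,210:315]
a=cv2.resize(a,None,fx=4,fy=4,interpolation=cv2.INTER_CUBIC);b=cv2.resize(b,None,fx=3.6,fy=3.6,interpolation=cv2.INTER_CUBIC)
o=np.zeros((520,800,3),np.uint8);o[:a.shape[0],:420]=a;o[:b.shape[0],420:420+b.shape[1]]=b[:,:380];cv2.imwrite("pics/crop.png",o)
```

```text
(no output)
```

View pics/crop.png

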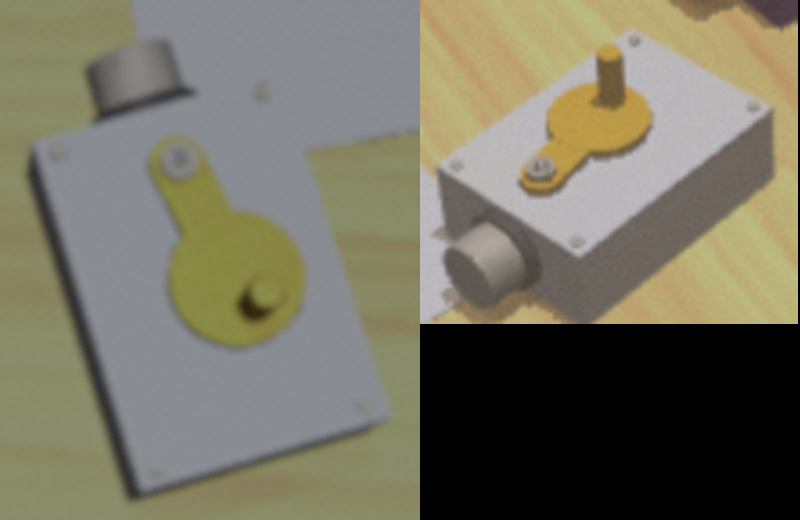

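The crop shows a plain grey aluminium box, with the brass cover almost shut. Pin head is at top px (385,165) and scene px (243.6,241). Knob top is at top px (406,197.5) and scene px (262,209).

```bash
cat > h.py <<'E'
import numpy as np
from workcell import env, grab_frame, camera_model, models
from scipy.spatial.transform import Rotation as Ro
def ext(c,s=None):
    m=camera_model(c);K=np.array(m["K"])
    if "mount" in m:
        M=np.array(m["mount"]);T=np.eye(4);T[:3,:3]=Ro.from_euler("xyz",s["ee_rot"],degrees=True).as_matrix();T[:3,3]=s["ee_pos"]
        I=np.linalg.inv(T@M);return K,I[:3,:3],I[:3,3]
    return K,np.array(m["R"]),np.array(m["t"])
def back(e,px,z):
    K,R,t=e;d=R.T@np.linalg.solve(K,[*px,1]);o=-R.T@t;return o+d*(z-o[2])/d[2]
def proj(e,X):
    K,R,t=e;u=K@(R@np.array(X,float)+t);return u[:2]/u[2]
E
python3 - <<'E'
from h import *
for c,p,k in(("top",(385,165),(406.2,197.5)),("scene",(243.6,241),(262.2,208.9))):
    e=ext(c);P=back(e,p,74);Kn=back(e,k,108);d=Kn-P
    print(c,P.round(1),Kn.round(1),np.hypot(*d[:2]),np.degrees(np.arctan2(d[1],d[0])))
e=ext("top")
c=[back(e,(340+u/4,125+v/4),60) for u,v in((35,152),(135,493),(388,417))]
for a,b in((0,1),(1,2)):
    d=c[b]-c[a];print(np.linalg.norm(d),np.degrees(np.arctan2(d[1],d[0])))
s=env.state();R=Ro.from_euler("xyz",s["ee_rot"],degrees=True).as_matrix();print(R.round(3));print(camera_model("wrist")["mount"])
E
```

```text
top [ 540.5 -162.1   74. ] [ 474.2 -195.   108. ] 73.99752584691419 -153.65039322778804
scene [ 541.1 -157.5   74. ] [ 475.2 -193.1  108. ] 74.87515643101061 -151.60990364653335
164.83877305368483 -163.12769399382074
121.4811524326409 -71.96004919697747
[[-0.941  0.338  0.   ]
 [ 0.338  0.941  0.   ]
 [-0.     0.    -1.   ]]
[[-9.21097271e-04 -9.69683763e-01 -2.44361520e-01  6.94590055e+01]
 [ 9.99999496e-01 -7.95607931e-04 -6.12243346e-04  3.51303684e-01]
 [ 3.99266468e-04 -2.44361960e-01  9.69684007e-01 -1.58955275e+02]
 [ 0.00000000e+00  0.00000000e+00  0.00000000e+00  1.00000000e+00]]
```

Run:
```python
import numpy as np
from workcell import env
n=14;d=np.array([474.7-194.4,-194-541.2])/n
for i in range(n):
    a=np.radians(160.25-i*132.9/n)
    x=np.array([np.cos(a),np.sin(a)]);y=np.array([np.sin(a),-np.cos(a)])
    print(f"-1 {x@d:.0f} {y@d:.0f} 0 0 0 9.5;",end=" ")
```

```text
-1 -37 -43 0 0 0 9.5; -1 -43 -36 0 0 0 9.5; -1 -48 -28 0 0 0 9.5; -1 -53 -20 0 0 0 9.5; -1 -55 -11 0 0 0 9.5; -1 -56 -2 0 0 0 9.5; -1 -56 7 0 0 0 9.5; -1 -54 16 0 0 0 9.5; -1 -50 25 0 0 0 9.5; -1 -45 33 0 0 0 9.5; -1 -39 40 0 0 0 9.5; -1 -32 46 0 0 0 9.5; -1 -24 51 0 0 0 9.5; -1 -15 54 0 0 0 9.5;
```

```bash
python3 -m crank '-1 -37 -43 0 0 0 9.5; -1 -43 -36 0 0 0 9.5; -1 -48 -28 0 0 0 9.5; -1 -53 -20 0 0 0 9.5; -1 -55 -11 0 0 0 9.5; -1 -56 -2 0 0 0 9.5; -1 -56 7 0 0 0 9.5; -1 -54 16 0 0 0 9.5; -1 -50 25 0 0 0 9.5; -1 -45 33 0 0 0 9.5'; python3 -m crank '-1 -39 40 0 0 0 9.5; -1 -32 46 0 0 0 9.5; -1 -24 51 0 0 0 9.5; -1 -15 54 0 0 0 9.5; -1 0 0 0 0 0 0; -1 0 0 0 0 0 0'
python3 - <<'E'
from h import *
import cv2
s=env.state();im=grab_frame("wrist");cv2.imwrite("pics/w1.png",im);e=ext("wrist",s)
print(s["ee_pos"],s["ee_rot"],proj(e,(474.7,-194,108)),proj(e,(541,-160,74)))
np.save("s1.npy",np.r_[s["ee_pos"],s["ee_rot"]])
E
```

```text
time_s: 1.75
ee_pos: [394.2, 14.3, 225.3]
ee_rot: [179.9, -0.1, 64.9]
force: [0.9, -0.1, 0.8]
gripper_width: 91.3
gripper_force: 0.0
time_s: 2.5
ee_pos: [473.7, -192.8, 224.6]
ee_rot: [-179.9, 0.0, 27.3]
force: [-0.2, 0.0, 0.5]
gripper_width: 91.4
gripper_force: 0.0
[ 473.70565623 -192.84921709  224.64745954] [-1.79924421e+02  2.19126426e-02  2.72608652e+01] [331.60543487 232.7541797 ] [331.60467755 128.4875635 ]
```

View pics/w1.png

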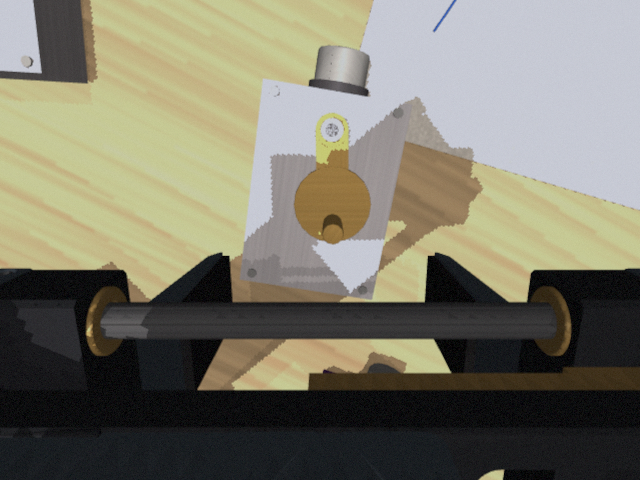

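The wrist view shows the knob top at (333,233) and the pin at (332,129). Both match the predicted pixels, so I'll descend, grip lightly and follow the arc.

```bash
python3 -m crank '-1 1 1 45 0 0 0; -1 0 0 45 0 0 0; -1 0 0 30 0 0 0; -1 0 0 13 0 0 0; -1 0 0 0 0 0 0; 1 0 0 0 0 0 0; 1 0 0 0 0 0 0; 1 0 0 0 0 0 0; 1 0 0 0 0 0 0; 1 0 0 0 0 0 0' 5; python3 -m crank '1 0 0 0 0 0 0;1 0 0 0 0 0 0;1 0 0 0 0 0 0;1 0 0 0 0 0 0'
```

```text
time_s: 3.8
ee_pos: [475.6, -193.7, 92.0]
ee_rot: [-180.0, -0.0, 27.2]
force: [0.2, -0.7, 0.4]
gripper_width: 43.8
gripper_force: 0.0
time_s: 4.3
ee_pos: [475.6, -193.9, 91.9]
ee_rot: [180.0, 0.0, 27.3]
force: [0.0, -1.3, -0.2]
gripper_width: 15.8
gripper_force: 5.0
```

```bash
python3 -m crank '1 0.7 10.4 0 0 0 -8;1 0.7 10.4 0 0 0 -8;1 0.7 10.4 0 0 0 -8;1 0.7 10.4 0 0 0 -8;1 0.7 10.4 0 0 0 -8'; python3 -m crank '1 0.7 10.4 0 0 0 -8;1 0.7 10.4 0 0 0 -8;1 0.7 10.4 0 0 0 -8;1 0.7 10.4 0 0 0 -8;1 0.7 10.4 0 0 0 -8;1 0 0 0 0 0 0;1 0 0 0 0 0 0'
python3 - <<'E'
from h import *
p=np.array(env.state()["ee_pos"])[:2]-[541,-160];print(np.hypot(*p),np.degrees(np.arctan2(p[1],p[0]))+162.5)
E
```

```text
time_s: 4.92
ee_pos: [512.1, -228.3, 91.8]
ee_rot: [-179.8, -0.0, 67.5]
force: [-1.8, 2.2, 1.8]
gripper_width: 15.6
gripper_force: 5.0
time_s: 5.8
ee_pos: [564.1, -230.9, 91.9]
ee_rot: [180.0, -0.0, 107.1]
force: [1.6, 0.3, 0.0]
gripper_width: 15.7
gripper_force: 5.0
74.52166076228484 90.5407344717329
```

```bash
python3 -m crank '-0.2 0 0 0 0 0 0;-0.2 0 0 0 0 0 0;-0.2 0 0 0 0 0 0;-0.2 0 0 0 0 0 0;-0.2 0 0 0 0 0 0;-0.2 0 0 0 0 0 0;-0.2 0 0 -20 0 0 0;-0.2 0 0 -50 0 0 0;-0.2 0 0 -60 0 0 0;-0.2 0 0 0 0 0 0'
python3 - <<'E'
from h import *
import cv2
s=env.state();im=grab_frame("wrist");cv2.imwrite("pics/w2.png",im);e=ext("wrist",s)
print(s["ee_pos"],s["gripper_width"],s["force"],proj(e,(563.5,-231.5,108)),proj(e,(541,-160,74)))
E
```

```text
time_s: 7.05
ee_pos: [566.6, -232.2, 227.7]
ee_rot: [179.5, 0.4, 107.2]
force: [-0.2, 0.0, -1.7]
gripper_width: 54.6
gripper_force: 0.0
[ 566.642493   -232.16285237  227.68712631] 54.590066865443745 [-0.18912939  0.00743056 -1.73576895] [323.81717621 230.66727887] [323.2029173  126.52544157]
```

View pics/w2.png

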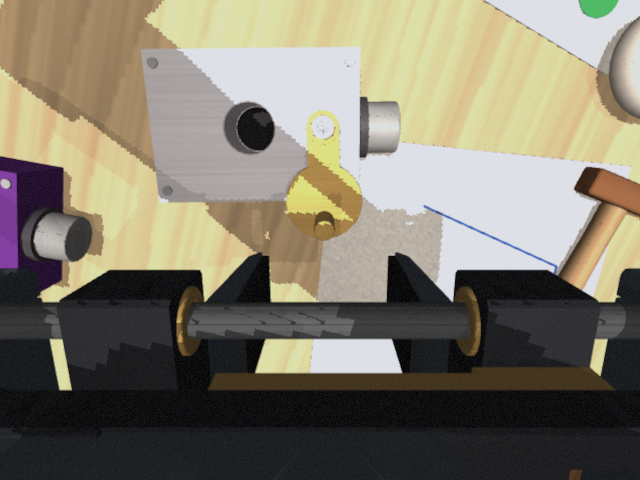

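The wrist view shows the port (252,128) fully open. The cover sits a quarter turn aside, knob at (324,225) and pin at (323,127), and the gripper is clear above it.

```bash
python3 -m crank '-0.2 0 0 0 0 0 0;-0.2 0 0 0 0 0 0'; python3 -c "
from workcell import env
print(env.job_done())"
```

```text
time_s: 7.35
ee_pos: [563.2, -230.7, 220.0]
ee_rot: [-179.8, -0.1, 107.2]
force: [0.8, -0.3, 0.5]
gripper_width: 54.8
gripper_force: 0.0
the job is handed in; nothing more can be done
None
```

I swung the brass cover about 80° counterclockwise to roughly 90° from shut. The last wrist picture shows its port fully open and the gripper clear; I never touched the black cover, and handed the job in at about 7.4 s.

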